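# Pack the round clay pots into the crate

### The arm

A 6-joint arm with a two-finger parallel gripper is mounted at the origin on the work surface. World frame = base frame: x ahead of the robot, y to its left, z up, the work surface at z = 0. Lengths are in m, angles in rad, forces in N, time in s.
With the tool pointing down it reaches from about 0.3 to 0.875 m from the base axis. Payload 4.2 kg.
Tool frame: the origin (TCP) lies midway between the tips of the shut fingers; the grasp point (between the pads) lies 19 mm behind it; z points along the fingers, y is the line along which they close (so a half turn about z gives the same grasp; the last joint's range is limited). The gripper opens to 85 mm and grips with 20 to 120 N. Pads are 22 mm wide; open, the fingers measure 114 mm over their backs; the gripper's body (76 mm by 85 mm) begins 54 mm behind the grasp point. The pads swing forward as they close: fully open they stand 13 mm farther back than shut.
Start: joints at [-0.02, 0.32, 1.565, -0, 1.257, -0.02], TCP at [0.575, 0, 0.231] pointing down, gripper open.
Joint ranges: [-3.11, 3.11], [-0.84, 2.01], [0.21, 2.61], [-1.34, 4.49], [0.05, 2.63], [-2.56, 2.56]. Speed limits (rad/s): [2.57, 2.57, 3.14, 3.14, 3.14, 3.14].

### API

Orientations are given as a rotation vector (axis times angle).
In Python, from station import readout, eyes, env gives the robot as it stands.
- The arm moves only by the tool move_arm, never from a script. Its arguments are lists of equal length, an entry for each row: "xyz": the shift along the tool's x, y, z normalised to -1 to 1, where 1 is 0.75 m, a list of three; "rot": the turn, a rotation vector about the tool's x, y, z normalised to -1 to 1, where 1 is pi rad, a list of three. In form: {"xyz": [[dx, dy, dz], ...], "rot": [[rx, ry, rz], ...]}. A call has 1 to 5 rows; each row is the pose to reach, as a shift and turn from the pose commanded when the call began, along the tool's axes at that moment, turning the shorter way round; what a row does not reach only later rows make up. A row lasts 1/8 s, in which the tool goes at most 62.5 mm and 10.7 degrees, less where a joint would pass 70% of its speed; a pose out of reach is approached as far as the arm can. A call with a number of a shift or a turn outside -1 to 1 is refused whole. A call with a gripper value outside its range is refused whole. "hand" is the opening, from 0 (shut) to 1 (fully open), set as the call begins (left out, the last holds). The fingers move at their own pace and stop on an object; the grip force is fixed at half the most. Time passes only in rows, so rows that repeat a pose let the fingers close. It gives the time, the measured TCP pose, the force, the opening and the grip force at its end, in the units of the state.
- readout.get_obs(): the state, without advancing time (a new reading comes with each control period).
- eyes.snapshot(name): name is "scene" or "side" or "wrist"; returns a dict with "color" (420x560x3 uint8, blue, green, red), "range_z" (420x560 float32, m along the optical axis (not along the pixel's ray), 0 where there is no reading), "camera_matrix" (3x3 intrinsics, pixels), "D" ([k1, k2, p1, p2, k3] as OpenCV has them; the pictures are not rectified), "R" (3x3) and "t" (3): a world point X has camera coordinates R X + t; the wrist camera has in their place "T_tool_cam" (4x4, takes a point from camera to tool coordinates, whose origin is the TCP and whose axes are the flange's). Camera axes: x right, y down, z forward; pixel columns grow to the right and rows downward; lengths in m; the calibration is good to about 2 mm. A picture is of the moment at which its call begins: read the wrist's pose just before it.
- env.job_done(): hands the job in; it is judged then, once.
The state is a dict: "t": time; "joint_pos": joint angles; "joint_vel": joint speeds; "joint_torque": joint torques, N m; "ee_pos": TCP position; "tool_rot": TCP orientation; "contact_force": force on the tool from outside, world axes, zero at the start; "moment": the same for the moment, N m; "width": finger opening in m; "gripper_force": force on a finger pad.
Only numpy, scipy, OpenCV 4.12 (cv2) and the standard library are available. Lean on these libraries where they do the work, as an engineer would, in place of code of your own. Each camera call takes 0.05 s, during which the arm holds its last target. There are 200 camera calls.

### The job

Pack the four round clay pots into the wooden crate, each standing upright on the floor of the white card tray that matches it in size: the largest pot in the largest tray, and so on down to the smallest. Set the pots down rather than dropping them, and leave the square pot and the oblong trough where they stand.

Things in the scene. Friction and masses are not known exactly. Their poses are not given: they have to be found in the camera images.
- pot_xl: the largest round terracotta flower pot, loose, hollow, open at the top: 62 mm across the straight upright collar that forms its top 14 mm, tapering to a flat foot 50 mm across, 62 mm high. Origin: centre of the underside, z up. Stands upright on the table among the other pots, a tealight and a wooden reel (both under 25 mm tall), centres at least 95 mm apart.
- pot_l: the second largest round terracotta flower pot, loose, hollow, open at the top: 52 mm across the straight upright collar that forms its top 14 mm, tapering to a flat foot 40 mm across, 56 mm high. Origin: centre of the underside, z up. Stands upright on the table among the other pots, a tealight and a wooden reel (both under 25 mm tall), centres at least 95 mm apart.
- pot_m: the second smallest round terracotta flower pot, loose, hollow, open at the top: 42 mm across the straight upright collar that forms its top 14 mm, tapering to a flat foot 30 mm across, 50 mm high. Origin: centre of the underside, z up. Stands upright on the table among the other pots, a tealight and a wooden reel (both under 25 mm tall), centres at least 95 mm apart.
- pot_s: the smallest round terracotta flower pot, loose, hollow, open at the top: 32 mm across the straight upright collar that forms its top 14 mm, tapering to a flat foot 22 mm across, 44 mm high. Origin: centre of the underside, z up. Stands upright on the table among the other pots, a tealight and a wooden reel (both under 25 mm tall), centres at least 95 mm apart.
- tray_xl: the largest of four square white card trays, for the largest round pot: 66 mm square inside, walls 2.5 mm thick and 12 mm high, floor 2.5 mm thick. Fixed. Origin: centre of its underside, 7 mm above the table; x, y along its sides. The trays stand two by two in any order, 95 mm between centres, in a fixed wooden crate of the same yaw, 214 mm square, 20 mm high.
- tray_l: the second largest of four square white card trays, for the second largest round pot: 56 mm square inside, walls 2.5 mm thick and 12 mm high, floor 2.5 mm thick. Fixed. Origin: centre of its underside, 7 mm above the table; x, y along its sides. The trays stand two by two in any order, 95 mm between centres, in a fixed wooden crate of the same yaw, 214 mm square, 20 mm high.
- tray_m: the second smallest of four square white card trays, for the second smallest round pot: 46 mm square inside, walls 2.5 mm thick and 12 mm high, floor 2.5 mm thick. Fixed. Origin: centre of its underside, 7 mm above the table; x, y along its sides. The trays stand two by two in any order, 95 mm between centres, in a fixed wooden crate of the same yaw, 214 mm square, 20 mm high.
- tray_s: the smallest of four square white card trays, for the smallest round pot: 38 mm square inside, walls 2.5 mm thick and 12 mm high, floor 2.5 mm thick. Fixed. Origin: centre of its underside, 7 mm above the table; x, y along its sides. The trays stand two by two in any order, 95 mm between centres, in a fixed wooden crate of the same yaw, 214 mm square, 20 mm high.
- square_pot: look-alike: a terracotta pot with a square mouth, loose, 48 x 48 mm, 54 mm high; stays where it is. Origin: centre of the underside, x and y along its sides.
- trough: look-alike: an oblong terracotta trough, loose, 66 mm (x) by 40 mm (y), 48 mm high; stays where it is. Origin: centre of the underside.
Mind the look-alikes: they are no part of the job. Leave any turquoise look-alike of the pot_xl alone.

How it is judged:
At the end, for the whole second after the job is handed in: Every round pot stands in the tray of its own size rank: centre within 12 mm of the tray's centre, underside within 8 mm of the tray's underside in height, tilted under 0.12 rad, at rest. The square pot and the trough are upright and within 20 mm of where they began (horizontal distance between pot_xl and tray_xl below 0.012 m and z of pot_xl in the frame of tray_xl between -0.003 and 0.008 m and angle between each of pot_xl, pot_l, pot_m, pot_s, square_pot, trough's own z axis and vertical below 0.12 rad and linear speed of each of pot_xl, pot_l, pot_m, pot_s below 0.02 m/s and horizontal distance between pot_l and tray_l below 0.012 m and z of pot_l in the frame of tray_l between -0.003 and 0.008 m and horizontal distance between pot_m and tray_m below 0.012 m and z of pot_m in the frame of tray_m between -0.003 and 0.008 m and horizontal distance between pot_s and tray_s below 0.012 m and z of pot_s in the frame of tray_s between -0.003 and 0.008 m and distance of each of square_pot, trough from where it was at the start of the episode below 0.02 m); the robot touches nothing.
It fails at once if a round pot is dropped or thrown (faster than 0.5 m/s while the fingers do not touch it: a fall of over 12 mm) ((contact force between pot_xl and the fingers below 0.01 N and linear speed of pot_xl above 0.5 m/s) or (contact force between pot_l and the fingers below 0.01 N and linear speed of pot_l above 0.5 m/s) or (contact force between pot_m and the fingers below 0.01 N and linear speed of pot_m above 0.5 m/s) or (contact force between pot_s and the fingers below 0.01 N and linear speed of pot_s above 0.5 m/s)).
It fails at once if the square pot or the oblong trough is moved by more than 20 mm (distance of any of square_pot, trough from where it was at the start of the episode above 0.02 m).
It also fails if it takes over 96 s, if anything falls off the work surface, if the arm or the gripper's body presses on something with over 40 N, if the wrist force passes 120 N, or if a joint passes its speed limit or range.

## Working session

There is one attempt and no reset: what is moved stays moved. The work goes in short steps, Python scripts to look and compute and a tool call to move; the robot and the scene stay as the last step left them, time stands still between calls to the robot, and variables do not carry over. Pictures are saved under pics/ and viewed, at most 14 in all, crops included, and the job is handed in when it is done.

Besides the shell and the picture viewer there is one more tool, called after "Request:" by a JSON object that holds its "op" and its "data". move_arm: Moves the arm, as the interface text tells. Its arguments: {"type":"object","properties":{"xyz":{"type":"array"},"rot":{"type":"array"},"hand":{"type":"number"}},"required":["xyz","rot"]}

```bash
mkdir -p pics; ls; cat > h.py <<'E'
import numpy as np, cv2
from station import readout, eyes, env
from scipy.spatial.transform import Rotation as Rn
def world(s):
    K,D,R,t=[np.array(s[k],float) for k in("camera_matrix","D","R","t")]
    h,w=s["range_z"].shape
    v,u=np.mgrid[0:h,0:w]
    p=cv2.undistortPoints(np.stack([u,v],-1).reshape(-1,1,2).astype(np.float64),K,D).reshape(h,w,2)
    z=s["range_z"]
    c=np.dstack([p[...,0]*z,p[...,1]*z,z])
    W=(c-t)@R; W[z==0]=np.nan
    return W
E
python3 - <<'E'
from h import *
o=readout.get_obs(); print(o)
for n in("scene","side"):
    s=eyes.snapshot(n); cv2.imwrite(f"pics/{n}0.png",s["color"]); np.savez(f"{n}0.npz",**s)
    print(n,s["camera_matrix"],s["D"],-np.array(s["R"]).T@s["t"],np.array(s["R"])[2])
E
```

```text
pics
{'t': 0.0, 'joint_pos': array([-1.99610846e-02,  3.20269128e-01,  1.56567954e+00, -1.38180122e-05,
        1.25740814e+00, -1.99562458e-02]), 'joint_vel': array([-0.00016561, -0.00107755, -0.00105459, -0.0010013 , -0.00077317,
        0.00261667]), 'joint_torque': array([ 7.05825660e-04, -4.15526962e+01, -2.34157133e+01, -1.88356019e-06,
        8.09230405e-03,  1.54784908e-05]), 'ee_pos': array([5.74516544e-01, 2.86098731e-05, 2.30495149e-01]), 'tool_rot': array([-2.22054861e+00, -2.22054735e+00,  1.93408718e-03]), 'contact_force': array([-0.02517884,  0.32467437,  0.2407061 ]), 'moment': array([ 0.04827497,  0.04226039, -0.00655295]), 'gripper_force': 0.0, 'width': 0.0852425610761781}
scene [[475.20980616   0.         284.74549044]
 [  0.         475.20980616 211.45950611]
 [  0.           0.           1.        ]] [-0.00785717  0.          0.          0.          0.        ] [ 1.23022546 -0.37163121  0.87386979] [-0.64055103  0.2704339  -0.718721  ]
side [[414.17386156   0.         274.92725735]
 [  0.         414.17386156 209.73950327]
 [  0.           0.           1.        ]] [-0.13002578  0.          0.          0.          0.        ] [ 0.33717958 -0.78788974  0.69645999] [ 0.12619217  0.74824579 -0.65130927]
```

View pics/scene0.png

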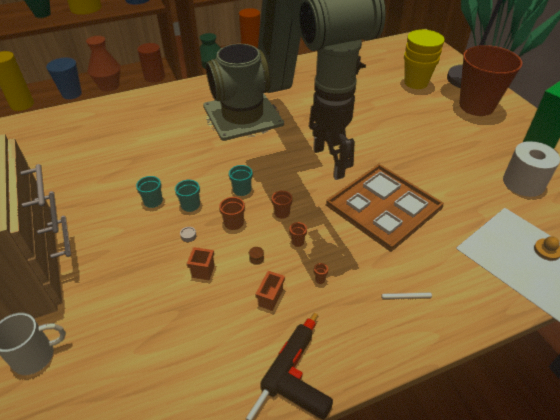

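View pics/side0.png

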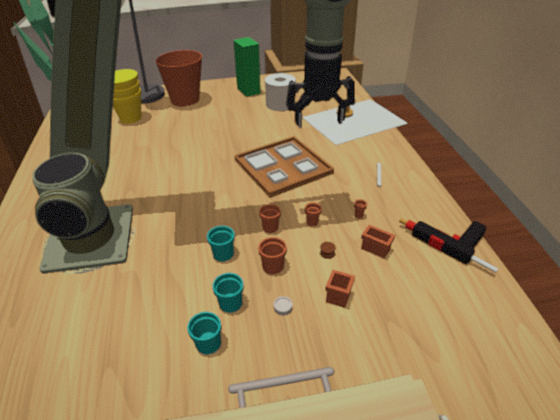

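Terracotta candidates in scene, by pixel: round pots at (232,213), (282,204), (298,234) and (320,272), running from largest to smallest. The square-mouth pot at (201,263) and the trough at (270,290) stay. The turquoise pots at (150,190), (188,194) and (241,180) are left alone. The crate is at (385,204) with its four white trays. Next I measure them and make one enlarged crop.

```bash
cat > m.py <<'E'
from h import *
from scipy.optimize import least_squares
def circ(P,r=None):
    f=lambda q:np.hypot(P[:,0]-q[0],P[:,1]-q[1])-q[2]
    q=least_squares(f,[*P.mean(0),.025],loss="soft_l1",f_scale=.001).x
    return q
def load(n,k=0): return dict(np.load(f"{n}{k}.npz"))
if __name__=="__main__":
  for n in("scene","side"):
    s=load(n); W=world(s); hsv=cv2.cvtColor(s["color"],cv2.COLOR_BGR2HSV)
    near=(W[...,2]>.012)&(W[...,2]<.09)&(W[...,0]>.2)&(W[...,0]<.85)&(abs(W[...,1])<.5)
    red=near&((hsv[...,0]<11)|(hsv[...,0]>172))&(hsv[...,1]>110)
    _,L,st,c=cv2.connectedComponentsWithStats(red.astype(np.uint8))
    for i in range(1,len(st)):
        if st[i,4]<60: continue
        P=W[L==i]; zt=np.percentile(P[:,2],97); T=P[P[:,2]>zt-.006][:,:2]
        rect=cv2.minAreaRect((T*1000).astype(np.float32))
        print(n,"red",c[i].round(),st[i,4],"top",zt.round(4),"circ",circ(T).round(4),"rect",np.round(rect[0],1),np.round(rect[1],1),round(rect[2],1))
    wh=near&(hsv[...,1]<75)&(hsv[...,2]>90)|((hsv[...,1]<75)&(hsv[...,2]>90)&(W[...,2]>.004)&(W[...,2]<.03)&(W[...,0]<.85))
    _,L,st,c=cv2.connectedComponentsWithStats(wh.astype(np.uint8))
    for i in range(1,len(st)):
        if st[i,4]<60 : continue
        P=W[L==i]; 
        rect=cv2.minAreaRect((P[:,:2]*1000).astype(np.float32))
        print(n,"white",c[i].round(),st[i,4],"z",np.percentile(P[:,2],[5,50,95]).round(4),"rect",np.round(rect[0],1),np.round(rect[1],1),round(rect[2],1))
  a=cv2.resize(load("scene")["color"][150:310,130:450],None,fx=2.5,fy=2.5,interpolation=3); cv2.imwrite("pics/crop1.png",a)
E
python3 m.py
```

```text
scene red [236. 207.] 70 top 0.061 circ [ 0.4364 -0.1752  0.0278] rect [ 454.7 -167.3] [19.9 54.2] 23.0
scene red [201. 257.] 165 top 0.0551 circ [ 0.5521 -0.2884  0.0231] rect [ 553.1 -288.5] [46.  49.9] 57.2
scene red [270. 286.] 202 top 0.0489 circ [ 0.6775 -0.1736  0.0272] rect [ 679.  -172.6] [38.8 66.1] 47.4
scene red [309. 324.] 89 top 0.0295 circ [ 0.7832 -0.1313  0.0071] rect [ 784.1 -132.3] [18.2 23.4] 32.3
scene red [297. 356.] 80 top 0.0347 circ [ 0.3085 -0.568   0.6557] rect [ 838.9 -182.6] [ 5.6 34.3] 36.3
scene white [232. 121.] 424 z [0.0066 0.0096 0.0125] rect [  4.1 -15.5] [169.7 204.6] 89.2
scene white [382. 184.] 504 z [0.0051 0.0083 0.0174] rect [471.8 228.7] [73.5 77.5] 19.9
scene white [411. 203.] 413 z [0.0051 0.0084 0.0177] rect [561.1 261.5] [62.4 67.4] 19.8
scene white [358. 201.] 223 z [0.0053 0.01   0.0174] rect [503.9 139.3] [45.4 47.3] 22.9
scene white [388. 221.] 333 z [0.0052 0.0088 0.0177] rect [593.5 172.1] [52.4 56.4] 18.9
scene white [188. 233.] 137 z [0.0078 0.0109 0.0141] rect [ 435.1 -290.9] [33.7 36.7] 41.5
scene white [407. 295.] 211 z [0.005
[... 1177 characters left out ...]
hite [276. 106.] 129 z [0.0053 0.0177 0.0276] rect [572.3 562.9] [29.4 87.2] 51.2
side white [288. 150.] 285 z [0.0088 0.0126 0.0203] rect [560.6 263.6] [72.2 67.3] 21.4
side white [260. 159.] 426 z [0.0084 0.0118 0.0201] rect [467.8 238.5] [80.1 94.7] 18.0
side white [305. 165.] 244 z [0.0088 0.0128 0.0206] rect [595.3 173.6] [65.9 54.7] 20.4
side white [379. 174.] 80 z [0.0065 0.0096 0.0131] rect [788.6  99.9] [106.5   9.2] 68.6
side white [277. 175.] 196 z [0.0083 0.0129 0.0202] rect [505.  140.5] [54.4 45.8] 21.1
side white [ 88. 247.] 1691 z [0.0098 0.012  0.0143] rect [ 0.6 -2.1] [206.5 205.2] 0.4
side white [282. 305.] 267 z [0.007  0.0122 0.0158] rect [ 430.7 -292.8] [37.1 36.3] 78.5
```

View pics/crop1.png

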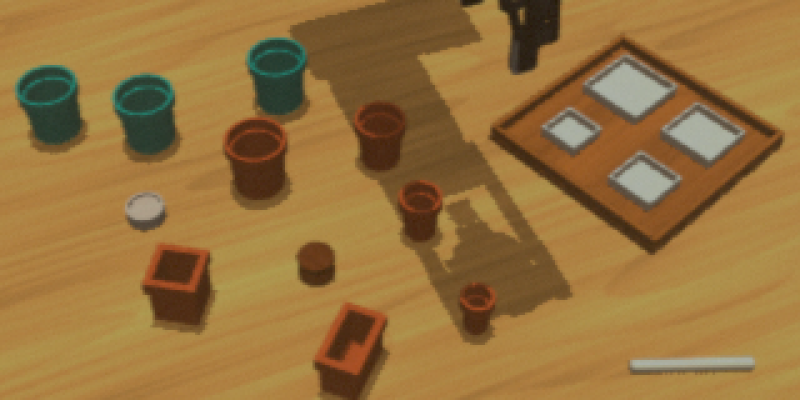

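Crop check: the four round mouths run in decreasing size at crop (256,157), (380,133), (420,208) and (478,307), matching their measured heights of 62, 56, 50 and 44 mm. The square and oblong mouths are clearly different. The trays rank XL at (630,88), L (703,133), M (645,180) and S (571,130). I'll move the wrist camera over the pots to refine.

Request:
{"op": "move_arm", "data": {"xyz": [[-0.05,-0.035,-0.045],[-0.1,-0.07,-0.09],[-0.147,-0.1,-0.133],[-0.147,-0.1,-0.133],[-0.147,-0.1,-0.133]], "rot": [[0,0,0],[0,0,0],[0,0,0],[0,0,0],[0,0,0]]}}

```text
t: 0.72
ee_pos: [0.4998, -0.1098, 0.3301]
tool_rot: [-2.221, -2.22, 0.0]
contact_force: [0.3, 0.2, 0.8]
width: 0.0856
gripper_force: 0.0
```

```bash
cat > w.py <<'E'
from m import *
import sys
def wsnap(name):
    o=readout.get_obs(); s=eyes.snapshot("wrist"); cv2.imwrite(f"pics/{name}.png",s["color"])
    M=np.eye(4); M[:3,:3]=Rn.from_rotvec(o["tool_rot"]).as_matrix(); M[:3,3]=o["ee_pos"]
    M=np.linalg.inv(M@s["T_tool_cam"]); s["R"]=M[:3,:3]; s["t"]=M[:3,3]; return s,o
if __name__=="__main__":
    s,o=wsnap(sys.argv[1]); print(o["ee_pos"].round(4),"cam",(-s["R"].T@s["t"]).round(3))
    W=world(s); hsv=cv2.cvtColor(s["color"],cv2.COLOR_BGR2HSV)
    for nm,mk in(("red",((hsv[...,0]<11)|(hsv[...,0]>172))&(hsv[...,1]>110)),("turq",(hsv[...,0]>75)&(hsv[...,0]<105)&(hsv[...,1]>90)),("white",(hsv[...,1]<75)&(hsv[...,2]>90))):
        mk=mk&(W[...,2]>.004)&(W[...,2]<.09)
        _,L,st,c=cv2.connectedComponentsWithStats(mk.astype(np.uint8))
        for i in range(1,len(st)):
            if st[i,4]<150: continue
            P=W[L==i]; zt=np.percentile(P[:,2],97); T=P[P[:,2]>zt-.006][:,:2]
            r=cv2.minAreaRect((T*1000).astype(np.float32)); q=circ(T)
            print(nm,c[i].round(),st[i,4],"top",zt.round(4),"circ",q.round(4),"rect",np.round(r[0],1),np.round(r[1],1),round(r[2],1))
E
python3 w.py w1
```

```text
[ 0.4998 -0.1098  0.3301] cam [ 0.499 -0.04   0.474]
red [244. 118.] 1155 top 0.058 circ [ 0.4479 -0.0526  0.0234] rect [447.7 -52.7] [48.7 49.2] 89.0
red [327. 118.] 644 top 0.0519 circ [ 0.5522 -0.0552  0.0183] rect [552.2 -55.1] [37.5 39.2] 90.0
red [423. 119.] 435 top 0.046 circ [ 0.6737 -0.0547  0.0136] rect [673.9 -55. ] [29.3 30.2] 74.9
red [487. 178.] 314 top 0.0317 circ [ 0.7797 -0.1324  0.0083] rect [ 777.7 -132.9] [21.3 22.4] 37.3
red [414. 209.] 1320 top 0.0502 circ [ 0.674  -0.1728  0.0275] rect [ 674.1 -173.4] [38.4 65.6] 46.1
red [235. 211.] 935 top 0.0642 circ [ 0.4319 -0.1763  0.0285] rect [ 431.8 -176.5] [59.3 59.3] 63.0
red [536. 219.] 322 top 0.0359 circ [4.4583 2.3799 4.4388] rect [ 841.4 -191.1] [13.1 52.9] 51.1
red [502. 224.] 256 top 0.0362 circ [ 92.4287  66.6382 113.408 ] rect [ 811.4 -201.9] [ 6.6 37.9] 34.9
red [319. 287.] 625 top 0.0564 circ [ 0.5486 -0.2887  0.0231] rect [ 548.5 -289. ] [48.4 47.8] 55.9
turq [151. 170.] 1207 top 0.0641 circ [ 0.3264 -0.1178  0.0285] rect [ 326.  -118.1] [60.8 59. ] 0.1
white [505.  17.] 366 top 0.013 circ [ 0.9433 -0.005   0.1839] rect [775.4  67.9] [44.1 10.6] 67.9
white [241. 276.] 466 top 0.0171 circ [ 0.4314 -0.2928  0.0138] rect [ 432.  -292.6] [38.2 35.8] 87.5
white [544. 278.] 240 top 0.0265 circ [ 0.4947 -0.5895  0.4983] rect [ 889.  -284.2] [11.3 65.8] 38.0
```

View pics/w1.png

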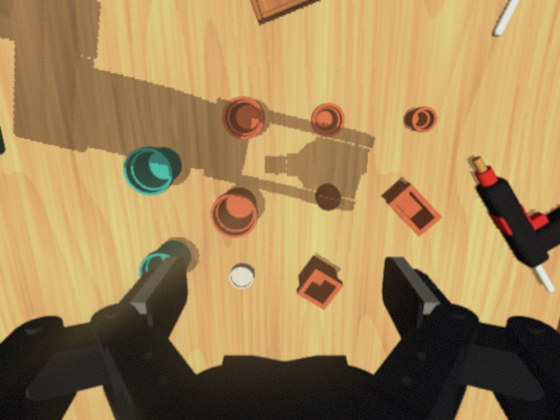

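The wrist view shows the four rims at (244,118) L, (327,118) M, (423,119) S and (235,211) XL. Their positions agree with the side camera within 1-2 mm. I'll start with XL, closing along world x. That direction is clear of the turquoise pot at (151,170).

Request:
{"op": "move_arm", "data": {"xyz": [[-0.0225,-0.0225,0.065],[-0.045,-0.045,0.13],[-0.0675,-0.068,0.195],[-0.0892,-0.0908,0.255],[-0.0892,-0.0908,0.3]], "rot": [[0,0,0],[0,0,0],[0,0,0],[0,0,0],[0,0,0]], "hand": 1}}

```text
t: 1.4
ee_pos: [0.4298, -0.1762, 0.1029]
tool_rot: [-2.218, -2.218, 0.003]
contact_force: [0.2, 0.2, 0.7]
width: 0.0857
gripper_force: 0.0
```

Request:
{"op": "move_arm", "data": {"xyz": [[0,0,0.03],[0,0,0.06],[0,0,0.09],[0,0,0.1],[0,0,0.1]], "rot": [[0,0,0],[0,0,0],[0,0,0],[0,0,0],[0,0,0]]}}

```text
t: 2.02
ee_pos: [0.4317, -0.1764, 0.0303]
tool_rot: [-2.219, -2.221, 0.001]
contact_force: [-0.8, -0.1, -0.9]
width: 0.0855
gripper_force: 0.0
```

Request:
{"op": "move_arm", "data": {"xyz": [[0,0,0],[0,0,0],[0,0,0],[0,0,0],[0,0,0]], "rot": [[0,0,0],[0,0,0],[0,0,0],[0,0,0],[0,0,0]], "hand": 0}}

```text
t: 2.65
ee_pos: [0.4327, -0.1773, 0.0326]
tool_rot: [2.22, 2.219, 0.002]
contact_force: [-0.2, 2.2, 6.6]
width: 0.0599
gripper_force: 62.8
```

Request:
{"op": "move_arm", "data": {"xyz": [[0,0,-0.03],[0,0,-0.08],[0,0,-0.13],[0.05,0.005,-0.147],[0.12,0.012,-0.147]], "rot": [[0,0,0],[0,0,0],[0,0,0],[0,0,0],[0,0,0]]}}

```text
t: 3.28
ee_pos: [0.4421, -0.0872, 0.1433]
tool_rot: [2.222, 2.215, 0.004]
contact_force: [0.4, 0.2, -1.0]
width: 0.0595
gripper_force: 65.0
```

Request:
{"op": "move_arm", "data": {"xyz": [[0.08,0.008,0],[0.16,0.016,0],[0.24,0.024,0],[0.32,0.031,0],[0.39,0.038,0]], "rot": [[0,0,0],[0,0,0],[0,0,0],[0,0,0],[0,0,0]]}}

```text
t: 3.9
ee_pos: [0.4693, 0.2076, 0.142]
tool_rot: [2.22, 2.222, 0.002]
contact_force: [0.3, -0.5, -0.9]
width: 0.0593
gripper_force: 65.0
```

```bash
python3 - <<'E'
from h import *
o=readout.get_obs();print(o["ee_pos"],o["width"],o["gripper_force"],o["contact_force"],o["tool_rot"])
E
python3 w.py w2; python3 - <<'E'
import sys; sys.path.insert(0,'.')
from h import *
s=eyes.snapshot("side"); cv2.imwrite("pics/s2.png",cv2.resize(s["color"][60:320,150:450],None,fx=2,fy=2))
E
```

```text
[0.46928011 0.20755721 0.14196386] 0.05934509646562085 64.96600401587784 [ 0.30434977 -0.52906747 -0.92784827] [2.22000160e+00 2.22194995e+00 1.96498144e-03]
[0.4693 0.2076 0.142 ] cam [0.468 0.277 0.286]
white [398. 120.] 7106 top 0.0205 circ [0.5568 0.2611 0.0322] rect [557.3 260.5] [61.3 61.1] 20.2
white [284. 155.] 7277 top 0.0203 circ [0.468  0.2298 0.0371] rect [467.5 229.8] [70.8 66.7] 20.1
white [426. 227.] 3869 top 0.0205 circ [0.5893 0.1719 0.027 ] rect [589.7 172.3] [51.2 50.9] 19.5
```

View pics/s2.png

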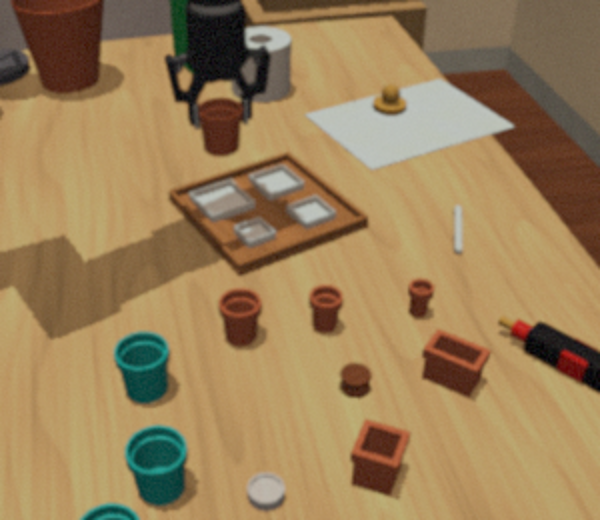

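View pics/w2.png

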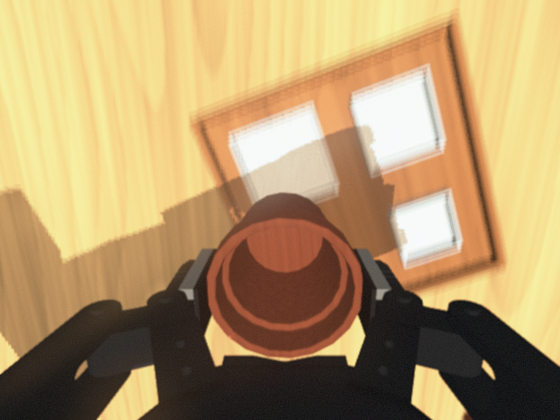

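The pot hangs upright in the fingers (side crop (220,125)) and tray XL is at wrist pixel (284,155). The picture is slightly blurred by motion. I'll settle above the tray and re-measure at rest.

Request:
{"op": "move_arm", "data": {"xyz": [[0.02,0.001,0],[0.032,0.002,0],[0.032,0.002,0],[0.032,0.002,0]], "rot": [[0,0,0],[0,0,0],[0,0,0],[0,0,0]]}}

```text
t: 4.5
ee_pos: [0.4709, 0.2286, 0.1413]
tool_rot: [2.222, 2.22, -0.001]
contact_force: [0.2, 0.5, -1.0]
width: 0.0598
gripper_force: 65.0
```

```bash
python3 w.py w3
```

```text
[0.4709 0.2286 0.1413] cam [0.47  0.298 0.285]
white [393. 154.] 6064 top 0.0207 circ [0.5566 0.2607 0.0327] rect [557.4 260.3] [61.4 61.7] 20.1
white [282. 177.] 4283 top 0.0205 circ [0.4687 0.2277 0.0387] rect [467.9 227.9] [70.8 70.8] 20.1
white [421. 254.] 3512 top 0.0207 circ [0.5895 0.1722 0.0269] rect [589.8 171.6] [51.3 52.4] 20.5
```

Request:
{"op": "move_arm", "data": {"xyz": [[-0.001,-0.002,0.04],[-0.001,-0.002,0.08],[-0.001,-0.002,0.11],[-0.001,-0.002,0.123],[-0.001,-0.002,0.123]], "rot": [[0,0,0],[0,0,0],[0,0,0],[0,0,0],[0,0,0]]}}

```text
t: 5.18
ee_pos: [0.4694, 0.2283, 0.0489]
tool_rot: [-2.222, -2.221, 0.001]
contact_force: [0.4, 1.4, -1.4]
width: 0.0599
gripper_force: 65.0
```

Request:
{"op": "move_arm", "data": {"xyz": [[0,0,0.003],[0,0,0.006],[0,0,0.006],[0,0,0.006]], "rot": [[0,0,0],[0,0,0],[0,0,0],[0,0,0]]}}

```text
t: 5.68
ee_pos: [0.4695, 0.2287, 0.0448]
tool_rot: [2.221, 2.221, 0.001]
contact_force: [1.0, -0.3, -1.1]
width: 0.0598
gripper_force: 65.0
```

Request:
{"op": "move_arm", "data": {"xyz": [[0,0,0.001],[0,0,0.002],[0,0,0.003],[0,0,0.003]], "rot": [[0,0,0],[0,0,0],[0,0,0],[0,0,0]]}}

```text
t: 6.18
ee_pos: [0.4694, 0.2286, 0.0423]
tool_rot: [2.221, 2.221, 0.0]
contact_force: [-0.1, 1.2, -1.4]
width: 0.0596
gripper_force: 65.0
```

Request:
{"op": "move_arm", "data": {"xyz": [[0,0,0.001],[0,0,0.002],[0,0,0.002]], "rot": [[0,0,0],[0,0,0],[0,0,0]]}}

```text
t: 6.55
ee_pos: [0.4694, 0.2287, 0.0421]
tool_rot: [2.221, 2.221, 0.001]
contact_force: [-2.6, -2.0, 9.5]
width: 0.0598
gripper_force: 65.8
```

Contact came at the predicted height, so I release and rise.

Request:
{"op": "move_arm", "data": {"xyz": [[0,0,-0.002],[0,0,-0.002],[0,0,-0.002],[0,0,-0.002]], "rot": [[0,0,0],[0,0,0],[0,0,0],[0,0,0]], "hand": 1}}

```text
t: 7.05
ee_pos: [0.4694, 0.2286, 0.0421]
tool_rot: [-2.221, -2.221, 0.0]
contact_force: [-0.4, -0.1, 0.6]
width: 0.0856
gripper_force: 0.0
```

Request:
{"op": "move_arm", "data": {"xyz": [[0,0,-0.03],[0,0,-0.08],[0,0,-0.13],[-0.07,0,-0.15],[-0.15,-0.005,-0.15]], "rot": [[0,0,0],[0,0,0],[0,0,0],[0,0,0],[0,0,0]]}}

```text
t: 7.68
ee_pos: [0.4669, 0.1157, 0.1563]
tool_rot: [2.217, 2.222, 0.005]
contact_force: [1.3, -0.9, 0.3]
width: 0.0853
gripper_force: 0.0
```

```bash
python3 w.py w4
```

```text
[0.4669 0.1157 0.1563] cam [0.465 0.185 0.3  ]
red [287.  43.] 7098 top 0.0729 circ [0.4682 0.2279 0.028 ] rect [467.3 222. ] [47.3 60.4] 79.9
red [367. 356.] 663 top 0.0516 circ [ 0.5522 -0.0548  0.0199] rect [543.9 -38.5] [23.5  6.4] 26.5
white [402.  29.] 5269 top 0.0204 circ [0.558  0.2571 0.0313] rect [559.4 252.5] [61. 45.] 20.0
white [235.  39.] 282 top 0.021 circ [127.3173  40.405  133.0952] rect [428.4 236.6] [ 2.5 19.6] 20.3
white [288.  94.] 2056 top 0.0207 circ [0.4694 0.2276 0.039 ] rect [473.1 211.5] [69.2 37.4] 19.9
white [431. 130.] 4496 top 0.0205 circ [0.5891 0.1708 0.0266] rect [589.6 170.4] [50.8 50.4] 20.4
white [323. 170.] 2283 top 0.0205 circ [0.5009 0.1392 0.0227] rect [500.3 135.4] [39.8 37.7] 20.1
```

XL is in: pot at (468,228), tray centre (469,228), top 72 mm. Next is L.

Request:
{"op": "move_arm", "data": {"xyz": [[-0.08,-0.008,0],[-0.16,-0.016,0],[-0.226,-0.0235,0.02],[-0.226,-0.0235,0.07],[-0.226,-0.0235,0.11]], "rot": [[0,0,0],[0,0,0],[0,0,0],[0,0,0],[0,0,0]]}}

```text
t: 8.35
ee_pos: [0.4477, -0.0541, 0.0713]
tool_rot: [-2.224, -2.219, -0.0]
contact_force: [0.1, -0.3, -0.4]
width: 0.0857
gripper_force: 0.0
```

Request:
{"op": "move_arm", "data": {"xyz": [[0,0,0.02],[0,0,0.04],[0,0,0.06],[0,0,0.06]], "rot": [[0,0,0],[0,0,0],[0,0,0],[0,0,0]]}}

```text
t: 8.85
ee_pos: [0.4472, -0.0532, 0.0264]
tool_rot: [-2.22, -2.22, 0.002]
contact_force: [0.6, 0.5, 0.3]
width: 0.0855
gripper_force: 0.0
```

Request:
{"op": "move_arm", "data": {"xyz": [[0,0,0],[0,0,0],[0,0,0],[0,0,0],[0,0,0]], "rot": [[0,0,0],[0,0,0],[0,0,0],[0,0,0],[0,0,0]], "hand": 0}}

```text
t: 9.48
ee_pos: [0.4487, -0.0535, 0.0286]
tool_rot: [2.22, 2.22, 0.002]
contact_force: [-1.5, 0.7, 6.3]
width: 0.0489
gripper_force: 60.7
```

Request:
{"op": "move_arm", "data": {"xyz": [[0,0,-0.03],[0,0,-0.08],[0,0,-0.13],[0.05,0.018,-0.16],[0.12,0.042,-0.16]], "rot": [[0,0,0],[0,0,0],[0,0,0],[0,0,0],[0,0,0]]}}

```text
t: 10.1
ee_pos: [0.4812, 0.0368, 0.15]
tool_rot: [2.221, 2.215, 0.007]
contact_force: [1.7, 0.0, -1.9]
width: 0.0487
gripper_force: 62.2
```

Request:
{"op": "move_arm", "data": {"xyz": [[0.075,0.026,0],[0.15,0.053,0],[0.225,0.08,0],[0.298,0.1047,0],[0.298,0.1047,0]], "rot": [[0,0,0],[0,0,0],[0,0,0],[0,0,0],[0,0,0]]}}

```text
t: 10.72
ee_pos: [0.5588, 0.2638, 0.147]
tool_rot: [-2.217, -2.226, -0.003]
contact_force: [-0.2, -0.7, -2.7]
width: 0.0486
gripper_force: 62.3
```

Request:
{"op": "move_arm", "data": {"xyz": [[0,0,0.04],[0,0,0.08],[0,0,0.12],[0,0,0.14],[0,0,0.14]], "rot": [[0,0,0],[0,0,0],[0,0,0],[0,0,0],[0,0,0]]}}

```text
t: 11.35
ee_pos: [0.5574, 0.2593, 0.0417]
tool_rot: [-2.221, -2.22, 0.003]
contact_force: [-0.0, 0.7, -1.3]
width: 0.0487
gripper_force: 62.3
```

```bash
python3 w.py w5
```

```text
[0.5574 0.2593 0.0417] cam [0.557 0.329 0.185]
red [284. 277.] 13494 top 0.0707 circ [0.5565 0.2616 0.0235] rect [556.5 260.7] [49.3 51.9] 0.2
red [ 75. 303.] 8514 top 0.0731 circ [0.4705 0.2299 0.0292] rect [473.8 254.3] [94.4 24.1] 30.5
red [134. 393.] 159 top 0.0737 circ [0.4372 0.2553 0.0704] rect [492.2 211.3] [20.9  2.5] 50.9
white [291. 211.] 5089 top 0.0796 circ [-33.8817  74.6825  82.0078] rect [583.9 268.6] [5.9 4.4] 51.3
white [123. 248.] 4132 top 0.0211 circ [0.4668 0.2241 0.042 ] rect [472.2 254.5] [99.2 37.7] 0.5
white [210. 271.] 553 top 0.084 circ [0.5279 0.2677 0.0022] rect [529.  268.6] [4.8 6.2] 42.3
white [323. 344.] 1327 top 0.0207 circ [-73.3546 196.5125 209.7787] rect [583.1 209.9] [70.  31.2] 69.3
```

Pot L is centred over its tray at (556.5,261.6), against a tray centre of (557.4,260.4). I lower it to contact.

Request:
{"op": "move_arm", "data": {"xyz": [[0,0,0.002],[0,0,0.004],[0,0,0.006],[0,0,0.007],[0,0,0.007]], "rot": [[0,0,0],[0,0,0],[0,0,0],[0,0,0],[0,0,0]]}}

```text
t: 12.02
ee_pos: [0.5583, 0.2603, 0.0381]
tool_rot: [2.221, 2.221, 0.002]
contact_force: [-1.3, -0.3, 6.4]
width: 0.049
gripper_force: 62.8
```

Request:
{"op": "move_arm", "data": {"xyz": [[0,0,-0.002],[0,0,-0.002],[0,0,-0.002],[0,0,-0.002]], "rot": [[0,0,0],[0,0,0],[0,0,0],[0,0,0]], "hand": 1}}

```text
t: 12.52
ee_pos: [0.558, 0.2601, 0.0384]
tool_rot: [-2.221, -2.221, 0.0]
contact_force: [-0.4, -0.1, -0.1]
width: 0.0854
gripper_force: 0.0
```

Request:
{"op": "move_arm", "data": {"xyz": [[0,0,-0.03],[0,0,-0.08],[0,0,-0.13],[-0.07,0,-0.15],[-0.15,0,-0.15]], "rot": [[0,0,0],[0,0,0],[0,0,0],[0,0,0],[0,0,0]]}}

```text
t: 13.15
ee_pos: [0.5591, 0.1474, 0.1528]
tool_rot: [2.217, 2.222, 0.006]
contact_force: [0.8, -0.3, -0.5]
width: 0.0853
gripper_force: 0.0
```

```bash
python3 w.py w6
```

```text
[0.5591 0.1474 0.1528] cam [0.557 0.217 0.297]
red [283.  43.] 4853 top 0.0671 circ [0.5571 0.26   0.0231] rect [556.6 253.7] [36.3 50.1] 83.4
red [145.  93.] 7685 top 0.073 circ [0.4694 0.2283 0.0281] rect [469.  227.4] [58.4 59.7] 62.6
turq [ 79. 414.] 363 top 0.0278 circ [ 0.3276 -0.1124  0.0199] rect [337.5 -95.7] [ 4.6 18.4] 63.4
white [279.  80.] 2228 top 0.0209 circ [0.5581 0.2622 0.0345] rect [557.3 258.8] [59.8 58.2] 20.1
white [194. 104.] 3155 top 0.0718 circ [0.4406 0.2081 0.0645] rect [493.2 244.6] [ 4.1 22. ] 38.6
white [320. 168.] 3534 top 0.0205 circ [0.5907 0.1722 0.0274] rect [589.3 170.1] [49.4 50.3] 18.6
white [219. 206.] 2349 top 0.0205 circ [0.5012 0.138  0.0218] rect [501.6 135.7] [42.8 37.5] 20.0
white [528. 239.] 1387 top 0.013 circ [20.2301 -7.419  20.8472] rect [787.1  97.2] [103.9  12.2] 68.5
```

L is in: pot (557,260) on tray (557.4,260.4). Next is M.

Request:
{"op": "move_arm", "data": {"xyz": [[-0.08,-0.002,0],[-0.16,-0.004,0],[-0.24,-0.006,0.01],[-0.2713,-0.0075,0.05],[-0.2713,-0.0075,0.1]], "rot": [[0,0,0],[0,0,0],[0,0,0],[0,0,0],[0,0,0]]}}

```text
t: 13.82
ee_pos: [0.5531, -0.058, 0.076]
tool_rot: [2.224, 2.216, 0.002]
contact_force: [-0.6, 0.0, 0.2]
width: 0.0855
gripper_force: 0.0
```

Request:
{"op": "move_arm", "data": {"xyz": [[0,0,0.025],[0,0,0.05],[0,0,0.072],[0,0,0.072]], "rot": [[0,0,0],[0,0,0],[0,0,0],[0,0,0]]}}

```text
t: 14.32
ee_pos: [0.5516, -0.0557, 0.0209]
tool_rot: [-2.22, -2.22, 0.003]
contact_force: [0.2, -0.0, 0.3]
width: 0.0855
gripper_force: 0.0
```

Request:
{"op": "move_arm", "data": {"xyz": [[0,0,0],[0,0,0],[0,0,0],[0,0,0],[0,0,0]], "rot": [[0,0,0],[0,0,0],[0,0,0],[0,0,0],[0,0,0]], "hand": 0}}

```text
t: 14.95
ee_pos: [0.5531, -0.0559, 0.0232]
tool_rot: [2.22, 2.22, 0.002]
contact_force: [-1.3, 0.1, 5.6]
width: 0.0391
gripper_force: 59.6
```

Request:
{"op": "move_arm", "data": {"xyz": [[0,0,-0.03],[0,0,-0.08],[0,0,-0.13],[0.05,0.008,-0.16],[0.12,0.02,-0.16]], "rot": [[0,0,0],[0,0,0],[0,0,0],[0,0,0],[0,0,0]]}}

```text
t: 15.58
ee_pos: [0.5689, 0.0342, 0.1447]
tool_rot: [2.222, 2.216, 0.006]
contact_force: [1.2, 0.2, -1.2]
width: 0.0388
gripper_force: 60.4
```

Request:
{"op": "move_arm", "data": {"xyz": [[0.075,0.012,0],[0.14,0.023,0],[0.183,0.03,0],[0.183,0.03,0.01],[0.183,0.03,0.04]], "rot": [[0,0,0],[0,0,0],[0,0,0],[0,0,0],[0,0,0]]}}

```text
t: 16.2
ee_pos: [0.5904, 0.1713, 0.1125]
tool_rot: [2.22, 2.221, 0.003]
contact_force: [-0.2, -0.4, -1.0]
width: 0.0392
gripper_force: 60.3
```

Request:
{"op": "move_arm", "data": {"xyz": [[0,0,0.03],[0,0,0.06],[0,0,0.09],[0,0,0.1],[0,0,0.1]], "rot": [[0,0,0],[0,0,0],[0,0,0],[0,0,0],[0,0,0]]}}

```text
t: 16.82
ee_pos: [0.5897, 0.1707, 0.0368]
tool_rot: [-2.222, -2.22, 0.001]
contact_force: [-0.1, -0.2, -1.1]
width: 0.0391
gripper_force: 60.3
```

```bash
python3 w.py w7
```

```text
[0.5897 0.1707 0.0368] cam [0.589 0.24  0.18 ]
red [187.  53.] 16656 top 0.0672 circ [0.5579 0.2608 0.0232] rect [557.1 254.2] [36.8 51.4] 88.7
red [ 38. 135.] 9326 top 0.0725 circ [0.4648 0.2302 0.034 ] rect [495.4 222.8] [39.9  8.7] 77.1
red [285. 278.] 9071 top 0.0654 circ [0.5887 0.1728 0.0186] rect [588.8 171.5] [39.3 42.3] 0.1
white [250.  95.] 4435 top 0.021 circ [0.5552 0.2593 0.0334] rect [559.6 253.6] [61.3 46.8] 20.2
white [ 72. 123.] 9081 top 0.0209 circ [0.4664 0.2275 0.04  ] rect [468.2 227.8] [72.8 71.3] 20.1
white [284. 226.] 4728 top 0.0764 circ [0.5888 0.2201 0.046 ] rect [588.7 179.6] [ 5.9 51.6] 89.5
white [124. 281.] 4080 top 0.021 circ [0.5009 0.1421 0.0215] rect [516.6 151.7] [85.3 36.5] 25.5
```

Pot M is over its tray at (588.7,172.8), against a tray centre of (589.7,171.7). I lower it.

Request:
{"op": "move_arm", "data": {"xyz": [[0,0,0.002],[0,0,0.004],[0,0,0.006],[0,0,0.007],[0,0,0.007]], "rot": [[0,0,0],[0,0,0],[0,0,0],[0,0,0],[0,0,0]]}}

```text
t: 17.5
ee_pos: [0.5902, 0.1715, 0.0327]
tool_rot: [2.221, 2.221, 0.001]
contact_force: [-1.0, -0.9, 4.5]
width: 0.0387
gripper_force: 60.7
```

Request:
{"op": "move_arm", "data": {"xyz": [[0,0,-0.002],[0,0,-0.002],[0,0,-0.002],[0,0,-0.002]], "rot": [[0,0,0],[0,0,0],[0,0,0],[0,0,0]], "hand": 1}}

```text
t: 18.0
ee_pos: [0.5899, 0.1714, 0.0332]
tool_rot: [-2.221, -2.221, 0.0]
contact_force: [0.1, 0.3, 0.2]
width: 0.0852
gripper_force: 0.0
```

Request:
{"op": "move_arm", "data": {"xyz": [[0,0,-0.03],[0,0,-0.08],[0,0,-0.13],[-0.07,0,-0.15],[-0.15,0,-0.15]], "rot": [[0,0,0],[0,0,0],[0,0,0],[0,0,0],[0,0,0]]}}

```text
t: 18.62
ee_pos: [0.591, 0.0585, 0.1477]
tool_rot: [2.217, 2.222, 0.005]
contact_force: [1.7, -0.7, -0.1]
width: 0.0851
gripper_force: 0.0
```

```bash
python3 w.py w8
```

```text
[0.591  0.0585 0.1477] cam [0.589 0.128 0.291]
red [284.  44.] 3127 top 0.0613 circ [0.5897 0.171  0.0181] rect [589.7 168.7] [39.9 34.8] 7.9
red [377. 323.] 907 top 0.0458 circ [ 0.6741 -0.0534  0.0136] rect [672.2 -56.1] [24.9 32.7] 36.4
red [474. 394.] 258 top 0.0353 circ [ 0.7774 -0.1419  0.006 ] rect [ 778.2 -142. ] [19.5 12.1] 43.7
white [120.  16.] 2935 top 0.0206 circ [0.4577 0.2554 0.0664] rect [472.7 192.6] [67.5 20.4] 1.0
white [280.  75.] 1982 top 0.0208 circ [0.5906 0.1719 0.0279] rect [590.2 169.2] [50.1 47.6] 20.0
white [170. 101.] 3708 top 0.0206 circ [0.5014 0.1377 0.0221] rect [501.3 136.6] [43.1 39.5] 20.0
white [519. 142.] 1717 top 0.013 circ [ 2.3481 -0.5213  1.6805] rect [787.5  98.1] [106.9  12.2] 68.1
```

M is in at (589.7,171). Last is S, measured at (674,-54.5).

Request:
{"op": "move_arm", "data": {"xyz": [[-0.05,0.037,0],[-0.1,0.075,0],[-0.1525,0.1124,0.01],[-0.1525,0.1124,0.05],[-0.1525,0.1124,0.1]], "rot": [[0,0,0],[0,0,0],[0,0,0],[0,0,0],[0,0,0]]}}

```text
t: 19.3
ee_pos: [0.6751, -0.0563, 0.0703]
tool_rot: [2.222, 2.219, 0.002]
contact_force: [0.1, 0.3, -0.2]
width: 0.0857
gripper_force: 0.0
```

Request:
{"op": "move_arm", "data": {"xyz": [[0,0,0.025],[0,0,0.05],[0,0,0.07],[0,0,0.07]], "rot": [[0,0,0],[0,0,0],[0,0,0],[0,0,0]]}}

```text
t: 19.8
ee_pos: [0.6737, -0.0553, 0.0174]
tool_rot: [-2.22, -2.221, 0.002]
contact_force: [-0.6, -0.4, 0.0]
width: 0.0853
gripper_force: 0.0
```

Request:
{"op": "move_arm", "data": {"xyz": [[0,0,0],[0,0,0],[0,0,0],[0,0,0],[0,0,0]], "rot": [[0,0,0],[0,0,0],[0,0,0],[0,0,0],[0,0,0]], "hand": 0}}

```text
t: 20.42
ee_pos: [0.6748, -0.0556, 0.0193]
tool_rot: [2.221, 2.22, 0.002]
contact_force: [0.0, 0.6, 5.2]
width: 0.0292
gripper_force: 58.9
```

Request:
{"op": "move_arm", "data": {"xyz": [[0,0,-0.03],[0,0,-0.08],[0,0,-0.13],[0.03,-0.027,-0.16],[0.08,-0.0714,-0.16]], "rot": [[0,0,0],[0,0,0],[0,0,0],[0,0,0],[0,0,0]]}}

```text
t: 21.05
ee_pos: [0.622, 0.0043, 0.1401]
tool_rot: [2.221, 2.217, 0.005]
contact_force: [0.5, 0.6, -0.5]
width: 0.0293
gripper_force: 59.3
```

Request:
{"op": "move_arm", "data": {"xyz": [[0.05,-0.045,0],[0.1,-0.09,0],[0.15,-0.134,0],[0.179,-0.1598,0],[0.179,-0.1598,0.02]], "rot": [[0,0,0],[0,0,0],[0,0,0],[0,0,0],[0,0,0]]}}

```text
t: 21.68
ee_pos: [0.5001, 0.14, 0.1237]
tool_rot: [2.218, 2.224, 0.002]
contact_force: [1.3, -0.9, -0.7]
width: 0.0292
gripper_force: 59.3
```

Request:
{"op": "move_arm", "data": {"xyz": [[0,0,0.03],[0,0,0.07],[0,0,0.11],[0,0,0.12],[0,0,0.12]], "rot": [[0,0,0],[0,0,0],[0,0,0],[0,0,0],[0,0,0]]}}

```text
t: 22.3
ee_pos: [0.5011, 0.1383, 0.0328]
tool_rot: [-2.222, -2.221, 0.001]
contact_force: [0.2, 0.2, 0.2]
width: 0.0296
gripper_force: 59.3
```

```bash
python3 w.py w9
```

```text
[0.5011 0.1383 0.0328] cam [0.5   0.208 0.176]
red [176.  59.] 23772 top 0.0731 circ [0.4691 0.2289 0.0283] rect [468.1 218. ] [38.6 61.6] 88.8
red [436.  10.] 2357 top 0.0671 circ [0.5565 0.2689 0.0326] rect [555.5 237. ] [ 3.6 25.1] 87.0
red [505. 199.] 11131 top 0.061 circ [0.5882 0.1729 0.0185] rect [586.3 171.8] [36.4 41.8] 13.8
red [285. 275.] 5391 top 0.0596 circ [0.5001 0.1404 0.0137] rect [500.2 139.4] [32.3 29.5] 89.7
white [257. 107.] 4730 top 0.021 circ [0.4647 0.227  0.04  ] rect [472.2 216.3] [71.2 46.7] 20.2
white [413.  35.] 5610 top 0.0211 circ [0.5594 0.2676 0.0389] rect [562.3 246.9] [62.4 32.3] 20.0
white [449. 173.] 5694 top 0.021 circ [0.591  0.1711 0.0282] rect [589.9 171.3] [52.  51.7] 20.5
white [282. 234.] 3992 top 0.0717 circ [0.5002 0.1895 0.0453] rect [500.1 147.1] [42.3  6.1] 0.1
```

Request:
{"op": "move_arm", "data": {"xyz": [[0,0,0.002],[0,0,0.004],[0,0,0.006],[0,0,0.007],[0,0,0.007]], "rot": [[0,0,0],[0,0,0],[0,0,0],[0,0,0],[0,0,0]]}}

```text
t: 22.98
ee_pos: [0.5012, 0.1389, 0.0288]
tool_rot: [2.221, 2.221, 0.001]
contact_force: [-0.5, 0.2, 4.6]
width: 0.0292
gripper_force: 59.6
```

Request:
{"op": "move_arm", "data": {"xyz": [[0,0,-0.002],[0,0,-0.002],[0,0,-0.002],[0,0,-0.002]], "rot": [[0,0,0],[0,0,0],[0,0,0],[0,0,0]], "hand": 1}}

```text
t: 23.48
ee_pos: [0.5008, 0.1387, 0.0295]
tool_rot: [-2.221, -2.221, 0.0]
contact_force: [0.2, -0.9, -0.0]
width: 0.085
gripper_force: 0.0
```

Request:
{"op": "move_arm", "data": {"xyz": [[0,0,-0.04],[0,0,-0.1],[0,0,-0.17],[0,0,-0.24],[0,0,-0.3]], "rot": [[0,0,0],[0,0,0],[0,0,0],[0,0,0],[0,0,0]]}}

```text
t: 24.1
ee_pos: [0.5008, 0.1387, 0.2567]
tool_rot: [2.221, 2.221, 0.002]
contact_force: [1.2, -0.2, -0.5]
width: 0.0854
gripper_force: 0.0
```

Request:
{"op": "move_arm", "data": {"xyz": [[-0.05,0,0],[-0.1,0,0],[-0.1,0,0],[-0.1,0,0]], "rot": [[0,0,0],[0,0,0],[0,0,0],[0,0,0]]}}

```text
t: 24.6
ee_pos: [0.5008, 0.0641, 0.2544]
tool_rot: [-2.222, -2.221, -0.0]
contact_force: [-0.6, 0.1, -0.6]
width: 0.0853
gripper_force: 0.0
```

```bash
python3 w.py w10; python3 w.py w11 | grep -c red
```

```text
[0.5008 0.0641 0.2544] cam [0.5   0.134 0.398]
red [250.  15.] 1866 top 0.0731 circ [0.4687 0.228  0.0284] rect [468.5 211. ] [25.9 59.6] 89.3
red [378.  65.] 1652 top 0.0614 circ [0.589  0.1718 0.0186] rect [589.3 172.2] [40.8 39.9] 26.9
red [286. 101.] 765 top 0.0552 circ [0.5013 0.1396 0.0135] rect [501.3 139.9] [29.6 30. ] 89.7
red [497. 318.] 263 top 0.0313 circ [ 0.7772 -0.1301  0.0072] rect [ 777.9 -131.2] [19.  20.4] 36.2
white [260.  35.] 1654 top 0.0211 circ [0.4694 0.2244 0.036 ] rect [471.5 217.9] [71.  51.1] 20.1
white [337.   6.] 604 top 0.021 circ [0.5483 0.2785 0.0513] rect [560.6 230. ] [55.3 17.2] 0.4
white [358.  77.] 1025 top 0.0211 circ [0.5907 0.1706 0.0276] rect [589.8 171.1] [51.3 50.9] 20.2
white [285. 104.] 857 top 0.0214 circ [0.5008 0.1383 0.0225] rect [500.7 138.5] [42.9 43. ] 20.2
white [533. 137.] 1082 top 0.0131 circ [168.9261 -65.3574 180.4318] rect [787.6  98.9] [107.4  12.1] 69.2
5
```

View pics/w10.png

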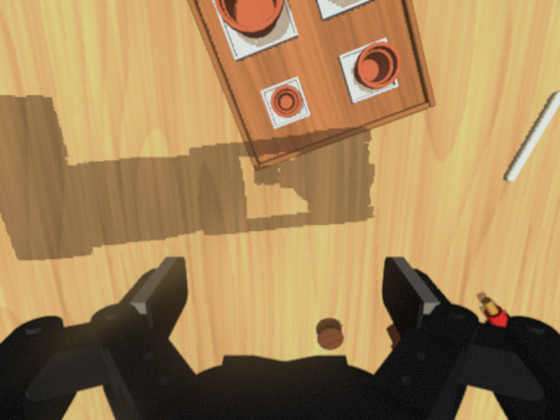

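S (286,101), M (378,65) and XL (250,15) stand upright in their trays, within about 2 mm of centre. L was confirmed earlier in its tray at (557,260), with its top at 67 mm. The gripper is empty and clear, and the square pot and trough were never approached. I'm handing in.

```bash
python3 -c "
from station import env; print(env.job_done())"
```

```text
the job is handed in; nothing more can be done
None
```

I set all four round pots down in their matching trays and handed the job in at about 25 s; by my camera checks each stands upright within about 2 mm of its tray's centre, but the hand-in call returned no verdict.

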